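Put the drip tray back under the griddle

ROBOT

A 6-joint arm with a two-finger parallel gripper is mounted at the origin on a cart in front of the work surface, level with it; the furniture and walls round the work are solid. World frame = base frame: x ahead of the robot, y to its left, z up, the work surface at z = 0. Lengths are in mm, angles in rad, forces in N, time in s.
With the tool pointing down it reaches from about 325 to 900 mm from the base axis. Payload 3.5 kg.
Tool frame: the origin (TCP) lies between the finger pads; the fingertips stand 14 mm ahead of it and the grasp point (between the pads) lies 5 mm behind it (bot.finger_overhang is the distance from the TCP to the fingertips, in mm); z points along the fingers, y is the line along which they close (so a half turn about z gives the same grasp; the last joint's range is limited). The gripper opens to 85 mm and grips with 20 to 120 N. Pads are 22 mm wide; open, the fingers measure 114 mm over their backs; the gripper's body (76 mm by 85 mm) begins 54 mm behind the grasp point. The pads swing forward as they close: fully open they stand 13 mm farther back than shut.
Start: joints at [-1.391, 0.276, -0.026, 1.268, 0, 1.467], TCP at [174.391, -600.175, 245.313] pointing down, gripper open.
Joint ranges: [-3.12, 3.12], [-0.85, 1.88], [-1.08, 1.24], [-1.95, 2.15], [-1.57, 1.53], [-3.14, 3.14]. Speed limits (rad/s): [2.57, 2.57, 3.14, 3.14, 3.14, 3.14].

INTERFACE

Orientations are given as a unit quaternion [w, x, y, z].
In Python, from cell import bot gives the robot as it stands. The module is installed in compiled form; this text tells all that it offers. Calls block until the motion is done:
- bot.move_pose(position, orientation): joint-space move of the TCP to a pose.
- bot.movel(position, rate=150, frame=None): straight line of the TCP; frame=None keeps the orientation; rate is the mean speed in mm/s.
- bot.move_joints(angles): joint-space move.
- bot.open_gripper() and bot.grab(strength=None): open the fingers fully, or close them until they stop; strength is the grip in N (None keeps the last).
- bot.wait(seconds).
- bot.ik(position, orientation): joint angles nearest the present ones, or None.
- bot.snapshot(name): name is "side" or "top" or "wrist"; returns the picture (480x640x3 uint8, blue, green, red); there is no depth.
- bot.camera_info(name): a dict with "mtx" (3x3 intrinsics, pixels), "position" and "orientation" of the camera in the world. Camera axes: x right, y down, z forward; pixel columns grow to the right and rows downward; lengths in mm; the calibration is good to about 2 mm. A picture is of the moment at which its call begins: read the wrist's pose just before it. camera_info takes no time and is no camera call; for the wrist camera it gives the pose at the moment of the call.
A pose or a line that the arm cannot do raises bot.PlanningError and nothing moves.
- bot.sign_off(): hands the job in; it is judged then, once.
Trained networks look in the newest picture that a camera, given by its name, has taken for a name from the list of things; names that differ only in an ending like _2 or _b are one class to them, and where a whole thing is asked for, a point or a joint stands for the part that bears it (a point fixed in the world has none). Each returns a list of dicts, best first, with "p" (0 to 1); they miss things now and then, are a little off and sometimes report something else, mostly with a low value. They report only what shows in the picture. A call takes as long as a camera call. They do not tell look-alikes from the thing itself.
- bot.find_in(camera, name): "xy" ([column, row] in pixels, amid what is visible of it).
Readings, each from a call of its own:
- bot.read_clock(): time.
- bot.read_q(): joint angles.
- bot.read_dq(): joint speeds.
- bot.read_tau(): joint torques, N m.
- bot.read_tool_pos(): TCP position.
- bot.read_orientation(): TCP orientation.
- bot.read_force(): force on the tool from outside, world axes, zero at the start.
- bot.read_ft_torque(): the same for the moment, N m.
- bot.read_width(): opening from 0.0 (shut) to 1.0 (fully open).
- bot.read_finger_force(): force on a finger pad.
Only numpy, scipy, OpenCV 4.12 (cv2) and the standard library are available. Lean on these libraries where they do the work, as an engineer would, in place of code of your own. Each camera call takes 0.05 s, during which the arm holds its last target. There are 200 camera calls.

TASK

The griddle's drip tray lies on the turntable, with a food tin standing close beside its handle. Lift the tray off by its pan and set it down flat on the cooktop in front of the griddle, let go, then take it again by its handle and slide it into the slot under the griddle until it is fully home, its front plate against the griddle. Leave the tin standing on the turntable, and do not disturb the salt shaker and the pepper mill.

Things in the scene. Friction and masses are not known exactly. Their poses are not given: they have to be found in the camera images.
- drip_tray: Drip tray, 0.2 to 0.4 kg: open steel pan 140 long (x) x 64 wide (y) x 14 high, walls 4; steel front plate 96 wide, 26 high, 4 thick across its -x end (x = -70 to -74); from it a black bar handle on to x = -149. Origin: centre of the pan's underside; x points from handle to nose (x = +70), z up. Centre of mass about 25 towards the handle. Pinch the pan from above across its width.
- tray_handle (a point): Grip point of the tray's handle: on its middle line, 122 behind the tray's origin (48 in front of the front plate), 11 above the tray's underside. The handle is 22 wide (y), 14 high (4 to 18 above the tray's underside), 75 long.
- griddle: Fixed low electric griddle on the white cooktop (z = 0): 170 deep (x) x 170 wide (y), 192 over the side grips, 60 high. Origin: centre of its underside, at cooktop height; its front face, the plane x = -85, has the slot for the tray and faces its own -x; z up. With the tray home, the tray's origin is at x = -15, y = 0 in this frame.
- slot_mouth (a point): Middle of the slot's mouth, on the griddle's front face at cooktop height. The slot runs from here along the griddle's +x, under the hot plate: 74 wide (y), 30 high, 150 deep; over the first 16 the mouth flares to 86 wide. The cooktop is its floor. Home: the tray's x along the griddle's x, the back of its front plate on the front face, so its origin is 70 further in than this point.
- turntable: Foot of a low wooden turntable, fixed on the wooden worktop (which is 7 below the cooktop). The disc on it, 280 in diameter, spins freely; its flat top is 36 above this origin (the centre of the foot's underside), i.e. at z = 0.029.
- tomato_tin: Loose food tin, 75 in diameter, 58 high, standing on the turntable about 11 from the side of the tray's handle, so that no finger fits between them. Origin: centre of its underside, z up.
- salt_shaker: Loose salt shaker, 44 in diameter, 90 high, standing at the back of the cooktop. Origin: centre of its underside.
- pepper_mill: Loose wooden pepper mill, 58 in diameter, 170 high, standing at the back of the cooktop. Origin: centre of its underside.
Things that resemble listed ones, but are neither listed nor needed, are in the scene too. Leave any pink look-alike of the tomato_tin alone.

How it is judged (in metres and radians):
On the way, in this order (a step that is already met when the one before it is completed fails the run):
1. the tray lies flat on the cooktop in front of the griddle, outside the slot or with no more than its nose (70 mm) in it, let go and at rest (height (world z) of drip_tray between -0.004 and 0.006 m and angle between drip_tray's own z axis and vertical below 0.06 rad and contact force between the fingers and drip_tray below 0.2 N and linear speed of drip_tray below 0.02 m/s and x of drip_tray in the frame of griddle between -0.32 and -0.085 m and y of drip_tray in the frame of griddle between -0.15 and 0.15 m), for 0.2 s.
2. the tray, held or pushed by its handle, slides into the slot (x of drip_tray in the frame of griddle above -0.08 m and contact force between the fingers and drip_tray above 0.3 N and distance between the grasp point and tray_handle below 0.06 m), for 0.1 s.
At the end, for the whole second after the job is handed in: The tray lies flat and at rest in the griddle's slot, nose first, its front plate within 5 mm of the griddle's front face; the tin stands on the turntable; the salt shaker and the pepper mill are within 30 mm of where they stood (x of drip_tray in the frame of griddle between -0.02 and -0.01 m and y of drip_tray in the frame of griddle between -0.008 and 0.008 m and angle between the x axis of drip_tray and the x axis of griddle, either way round below 0.09 rad and angle between drip_tray's own z axis and vertical below 0.06 rad and height (world z) of drip_tray below 0.006 m and linear speed of drip_tray below 0.01 m/s and horizontal distance between tomato_tin and turntable below 0.14 m and height (world z) of tomato_tin above 0.022 m and angle between tomato_tin's own z axis and vertical below 0.1 rad and distance of each of salt_shaker, pepper_mill from where it was at the start of the episode below 0.03 m); the robot touches nothing.
It fails at once if the tin is knocked over or off the turntable (angle between tomato_tin's own z axis and vertical above 0.35 rad or height (world z) of tomato_tin below 0.01 m).
It fails at once if the salt shaker or the pepper mill is knocked away (distance of any of salt_shaker, pepper_mill from where it was at the start of the episode above 0.05 m).
It also fails if it takes over 56 s, if anything falls off the work surface, if the arm or the gripper's body presses on something with over 40 N, if the wrist force passes 120 N, or if a joint passes its speed limit or range.

## Working session

There is one attempt and no reset: what is moved stays moved. The work goes in short steps, each a Python script; the robot and the scene stay as the last script left them, time stands still between calls to the robot, and variables do not carry over. Pictures are saved under pics/ and viewed, at most 14 in all, crops included, and the job is handed in when it is done.

```bash
mkdir -p pics
cat > h.py <<'E'
import numpy as np, cv2
from cell import bot
from scipy.spatial.transform import Rotation as R
def rot(q): return R.from_quat([q[1],q[2],q[3],q[0]]).as_matrix()
def ray(ci,px):
    d=rot(ci["orientation"])@np.linalg.inv(ci["mtx"])@np.array([px[0],px[1],1.]); return np.array(ci["position"],float),d/np.linalg.norm(d)
def onplane(ci,px,z):
    p,d=ray(ci,px); return p+d*(z-p[2])/d[2]
def tri(rs):
    A=sum(np.eye(3)-np.outer(d,d) for p,d in rs); b=sum((np.eye(3)-np.outer(d,d))@p for p,d in rs); return np.linalg.solve(A,b)
def proj(ci,P):
    c=rot(ci["orientation"]).T@(np.asarray(P,float)-ci["position"]); u=np.array(ci["mtx"])@c; return u[:2]/u[2]
def down(yaw): # tool z down, tool y axis (closing) at angle yaw in world
    y=np.array([np.cos(yaw),np.sin(yaw),0]);z=np.array([0,0,-1.]);x=np.cross(y,z)
    q=R.from_matrix(np.c_[x,y,z]).as_quat(); return [q[3],q[0],q[1],q[2]]
E
python3 - <<'E'
from h import *
for c in("side","top"):
    im=bot.snapshot(c); cv2.imwrite(f"pics/{c}0.png",im); ci=bot.camera_info(c); print(c,ci["position"],rot(ci["orientation"])[:,2].round(2))
    for n in("drip_tray","tray_handle","griddle","slot_mouth","turntable","tomato_tin","salt_shaker","pepper_mill"):
        print(n,[(np.round(d["xy"],1).tolist(),round(d["p"],2)) for d in bot.find_in(c,n)][:4])
print(bot.read_clock())
E
```

```text
side [ 415.15120634 -611.57593103 1024.33720296] [ 0.12  0.53 -0.84]
drip_tray [([284.6, 197.5], 0.87)]
tray_handle [([286.1, 196.0], 0.76)]
griddle [([441.1, 364.7], 0.82)]
slot_mouth [([439.2, 365.5], 0.8)]
turntable [([279.9, 178.3], 0.98)]
tomato_tin [([226.8, 171.5], 0.94), ([236.4, 380.6], 0.87), ([284.1, 195.8], 0.2)]
salt_shaker [([425.0, 251.7], 0.73), ([423.2, 215.0], 0.29)]
pepper_mill [([424.2, 219.5], 0.64)]
top [ 369.09300625  -40.00131005 1169.66380256] [ 0.18  0.   -0.98]
drip_tray [([241.7, 268.1], 0.65), ([427.4, 180.1], 0.28)]
tray_handle [([240.6, 266.4], 0.6), ([425.8, 180.6], 0.53)]
griddle [([431.8, 179.6], 0.63)]
slot_mouth [([429.2, 180.6], 0.59)]
turntable [([220.6, 267.8], 0.56)]
tomato_tin [([412.3, 337.9], 0.93), ([213.7, 313.6], 0.78), ([303.7, 151.8], 0.59)]
salt_shaker []
pepper_mill [([306.4, 151.2], 0.64)]
0.9
```

View pics/top0.png

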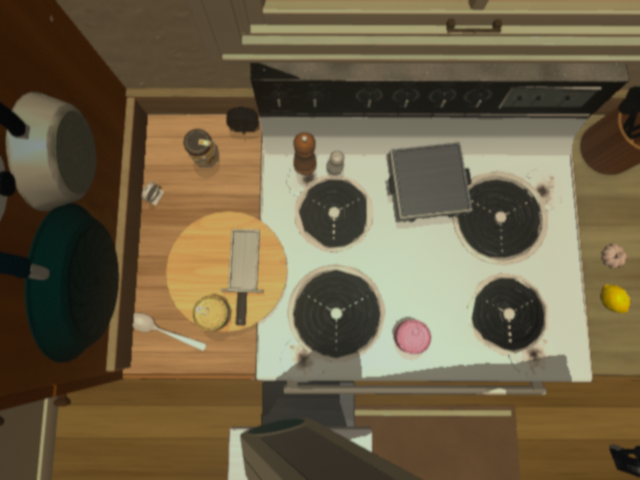

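View pics/side0.png

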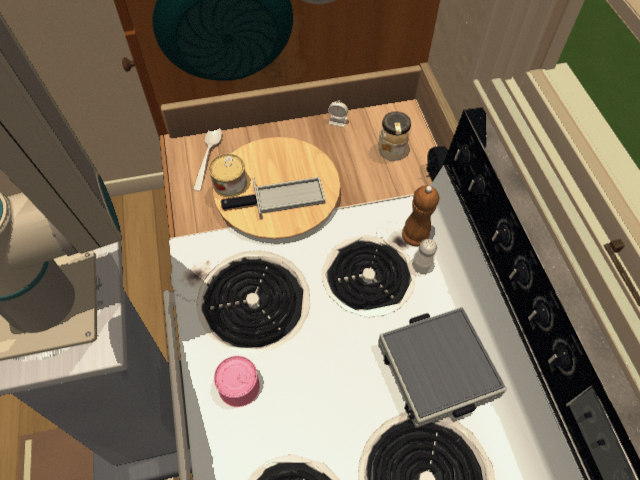

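Top view: the tray lies with its pan at about (244,258), front plate on row 291 and handle down to row 324. The real tin is at (211,313) and the griddle at (430,180), turned slightly. The pink look-alike is at (412,337), in front of the griddle. The side view agrees.

Run:
```python
from h import *
t=bot.camera_info("top"); s=bot.camera_info("side"); w=bot.camera_info("wrist")
T=bot.read_tool_pos(); M=rot(bot.read_orientation())
print("tool R",M.round(2).tolist(),"cam in tool",(M.T@(np.array(w["position"])-T)).round(1),"cam R in tool",(M.T@rot(w["orientation"])).round(2).tolist(), np.array(w["mtx"]).round(0).tolist())
for n,a,b in(("tray",(244,262),(288,196)),("griddle top",(430,180),(440,364)),("tin",(211,313),(228,172)),("pink",(412,337),(237,380))):
    P=tri([ray(t,a),ray(s,b)]); print(n,P.round(0))
for n,px,z in(("nose",(246,231),43),("handle end",(240,324),45),("front L",(397,220),0),("front R",(471,214),0),("pepper",(304,165),0),("salt",(336,160),50)): print(n,onplane(t,px,z).round(0))
print(bot.finger_overhang)
```

```text
tool R [[0.96, 0.28, -0.0], [0.28, -0.96, -0.0], [-0.0, 0.0, -1.0]] cam in tool [  69.2   -1.3 -129.1] cam R in tool [[-0.0, -0.96, -0.27], [1.0, -0.0, 0.0], [-0.0, -0.27, 0.96]] [[399.0, 0.0, 321.0], [0.0, 399.0, 239.0], [0.0, 0.0, 1.0]]
tray [520. 131.  37.]
griddle top [ 713. -301.   43.]
tin [403. 194.  74.]
pink [ 353. -248.   38.]
nose [590. 128.  43.]
handle end [378. 135.  45.]
front L [ 626. -228.    0.]
front R [ 642. -406.    0.]
pepper [763.  -3.   0.]
salt [759. -80.  50.]
14.0
```

```bash
cat >> h.py <<'E'
import json
def look(tag,pos,yaw,names):
    bot.move_pose(pos,down(yaw)); bot.wait(.2)
    ci=bot.camera_info("wrist"); im=bot.snapshot("wrist"); cv2.imwrite(f"pics/{tag}.png",im)
    json.dump({k:np.array(v).tolist() for k,v in ci.items()},open(f"pics/{tag}.json","w"))
    for n in names: print(tag,n,[(np.round(d["xy"],1).tolist(),round(d["p"],2)) for d in bot.find_in("wrist",n)][:3])
def cam(tag): return json.load(open(f"pics/{tag}.json"))
E
python3 - <<'E'
from h import *
g=["griddle","slot_mouth"]; t=["drip_tray","tray_handle","tomato_tin"]
print([None if (q:=bot.ik(p,down(y))) is None else np.round(q,2).tolist() for p,y in (((560,-310,250),np.pi/2),((480,130,220),-np.pi/2),((480,130,220),np.pi/2),((560,-310,250),-np.pi/2))])
look("g1",[560,-270,250],np.pi/2,g); look("g2",[540,-370,250],np.pi/2,g)
q=bot.read_q(); print(np.round(q,2))
look("t1",[480,170,250],-np.pi/2,t); look("t2",[480,90,250],-np.pi/2,t)
print(bot.read_clock(),np.round(bot.read_q(),2))
a=np.vstack([np.hstack([cv2.imread(f"pics/{k}.png") for k in r]) for r in (("g1","g2"),("t1","t2"))])
cv2.imwrite("pics/all.png",cv2.resize(a,(800,600),interpolation=cv2.INTER_AREA))
E
```

```text
[[-0.61, 0.3, 0.02, 1.29, 0.0, -0.61], [0.13, 0.07, -0.33, 1.17, 0.0, -3.01], [0.13, 0.07, -0.33, 1.17, 0.0, 0.13], [-0.61, 0.3, 0.02, 1.29, 0.0, 2.54]]
g1 griddle [([291.3, 350.8], 0.55)]
g1 slot_mouth []
g2 griddle [([379.0, 361.9], 0.89)]
g2 slot_mouth []
[-0.7   0.33  0.05  1.3   0.   -0.7 ]
t1 drip_tray [([362.7, 166.5], 0.58)]
t1 tray_handle [([362.3, 166.9], 0.8)]
t1 tomato_tin [([292.4, 307.5], 0.89)]
t2 drip_tray []
t2 tray_handle [([271.7, 167.2], 0.74)]
t2 tomato_tin [([629.7, 327.1], 0.61), ([209.0, 293.2], 0.58)]
7.1083 [ 0.05  0.03 -0.31  1.23  0.   -3.09]
```

View pics/all.png

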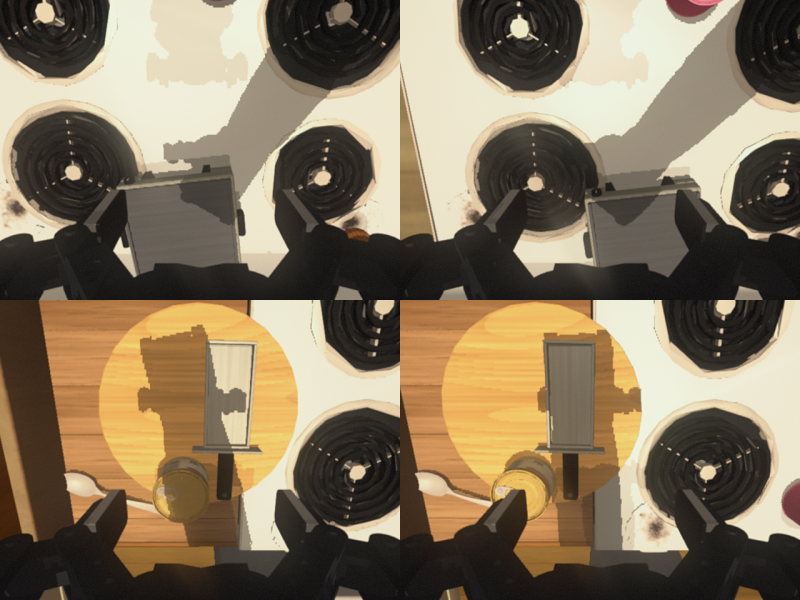

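Griddle views g1 and g2 show the front face and the top edge near the bottom of each picture. Tray views t1 and t2 show the whole pan, plate and handle, with the tin to the left of the handle. I'll crop these to pick the corners.

Run:
```python
from h import *
def crop(k,x0,x1,y0,y1,s):
    c=cv2.resize(cv2.imread(f"pics/{k}.png")[y0:y1,x0:x1],None,fx=s,fy=s,interpolation=cv2.INTER_CUBIC)
    for v in range((x0+19)//20*20,x1,20): cv2.line(c,((v-x0)*s,0),((v-x0)*s,6),(0,0,255),1);cv2.putText(c,str(v),((v-x0)*s,16),0,.35,(0,0,255))
    for v in range((y0+19)//20*20,y1,20): cv2.line(c,(0,(v-y0)*s),(6,(v-y0)*s),(0,0,255),1);cv2.putText(c,str(v),(8,(v-y0)*s+4),0,.35,(0,0,255))
    return c
cv2.imwrite("pics/T.png",np.hstack([crop("t1",295,425,50,340,2),crop("t2",210,340,50,340,2)]))
cv2.imwrite("pics/G.png",np.vstack([crop("g1",170,410,235,325,3),crop("g2",280,520,245,345,3)]))
```

```text
(no output)
```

View pics/T.png

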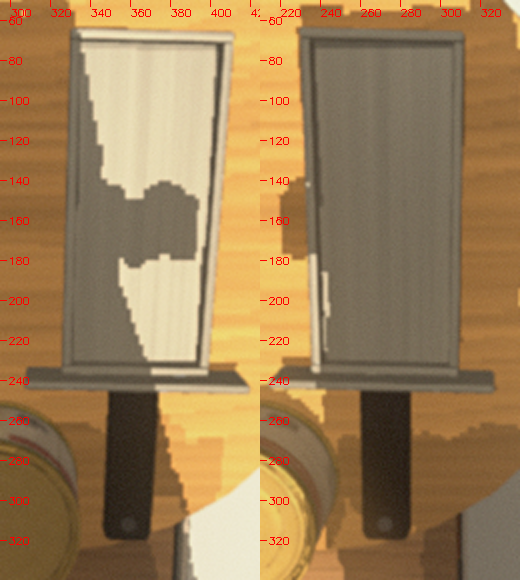

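View pics/G.png

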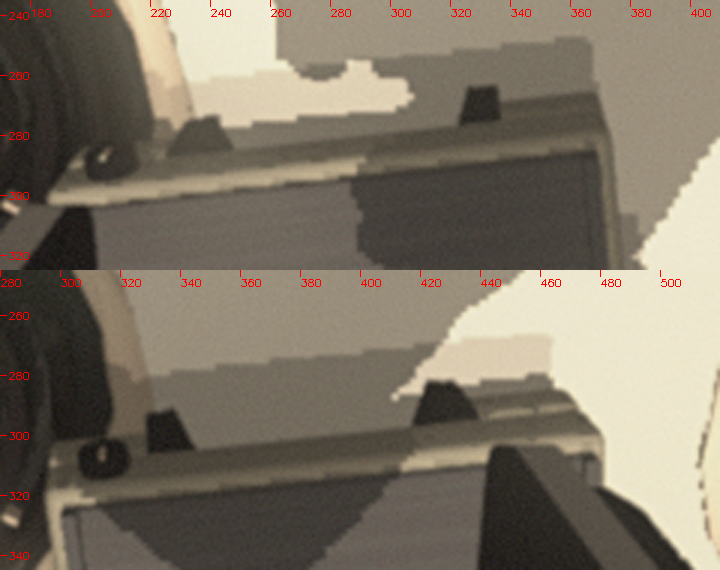

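Crops: in t1/t2 the pan's rim corners are at about (332,65), (412,67), (326,237), (399,237) and (230,65), (312,65), (236,237), (310,237). In g1/g2 the griddle's front-top corners are at (186,302), (373,279) and (296,318), (481,301). The dark knob is at the left end of the face.

Run:
```python
from h import *
F={"noseL":("t",(332,65.5),(230.5,65)),"noseR":("t",(412,67),(312,65)),"rearL":("t",(326.5,236.5),(236,236.5)),"rearR":("t",(399,237),(310,237)),
"hEndL":("t",(347,316),(261,316)),"hEndR":("t",(369.5,316),(285,316)),"plateL":("t",(308,243.5),(215,243.5)),"plateR":("t",(420,245),(327,244)),
"gTopL":("g",(186,302.5),(296,318)),"gTopR":("g",(372.7,279.5),(481,301)),"gBotR":("g",(369,266.5),(470,284.5)),"foot?":("g",(326,265),(424,282))}
P={}
for n,(c,a,b) in F.items():
    r=[ray(cam(c+"1"),a),ray(cam(c+"2"),b)]; p=tri(r); P[n]=p
    e=[np.round(proj(cam(c+k),p)-x,1).tolist() for k,x in(("1",a),("2",b))]; print(n,p.round(1),e)
print([np.array(cam(k)["position"]).round(0).tolist() for k in("t1","g1","g2")])
d=lambda a,b:(np.linalg.norm((P[a]-P[b])[:2]).round(1),np.degrees(np.arctan2(*(P[a]-P[b])[1::-1])).round(1))
for a,b in(("noseL","noseR"),("rearL","rearR"),("noseL","rearL"),("noseR","rearR"),("plateL","plateR"),("gTopL","gTopR")):print(a,b,*d(a,b))
t=bot.camera_info("top")
for z in(0,60): print("top at",z,[onplane(t,p,z).round(0).tolist() for p in((389,150),(463,143),(470,208),(397,220))])
```

```text
noseL [593.6 162.2  45.6] [[0.0, -0.0], [0.0, 0.0]]
noseR [593.7  99.3  41.1] [[0.1, -0.9], [-0.0, 0.9]]
rearL [455.8 166.2  44.2] [[0.0, 0.2], [-0.0, -0.2]]
rearR [453.8 101.9  38.7] [[-0.0, 0.1], [0.0, -0.1]]
hEndL [380.5 147.2  45.9] [[0.0, 0.2], [0.0, -0.2]]
hEndR [377.5 125.7  40. ] [[0.0, 0.1], [0.0, -0.1]]
plateL [452.6 182.   54.8] [[0.0, 0.2], [0.0, -0.2]]
plateR [451.8  87.1  55.1] [[0.0, -0.4], [-0.0, 0.4]]
gTopL [ 641.2 -390.9   49.5] [[0.4, -1.9], [-0.3, 1.9]]
gTopR [ 621.3 -224.4   50.4] [[-0.1, 0.5], [0.1, -0.5]]
gBotR [ 618.7 -224.2   21.2] [[0.1, -0.6], [-0.1, 0.6]]
foot? [ 622.  -264.9    7.1] [[0.1, -0.7], [-0.1, 0.7]]
[[549.0, 171.0, 379.0], [489.0, -269.0, 379.0], [470.0, -368.0, 379.0]]
noseL noseR 62.9 90.0
rearL rearR 64.3 88.2
noseL rearL 137.9 -1.6
noseR rearR 139.9 -1.0
plateL plateR 94.9 89.5
gTopL gTopR 167.7 -83.2
top at 0 [[803.0, -213.0, 0.0], [821.0, -396.0, 0.0], [656.0, -405.0, 0.0], [626.0, -228.0, 0.0]]
top at 60 [[780.0, -204.0, 60.0], [798.0, -378.0, 60.0], [642.0, -386.0, 60.0], [613.0, -218.0, 60.0]]
```

Run:
```python
from h import *
Y=np.pi/2-0.025
bot.move_pose([499,133,110],down(Y)); f0=np.array(bot.read_force())
bot.movel([499,133,48],150); print("48",(np.array(bot.read_force())-f0).round(1))
bot.movel([499,133,38],60); print("38",(np.array(bot.read_force())-f0).round(1))
bot.grab(50); print(bot.read_width(),bot.read_finger_force(),(np.array(bot.read_force())-f0).round(1))
bot.movel([499,133,80],100); bot.wait(.2); print("lift",bot.read_width(),bot.read_finger_force(),(np.array(bot.read_force())-f0).round(1),np.round(bot.read_ft_torque(),2),bot.read_clock())
im=np.hstack([bot.snapshot("wrist"),bot.snapshot("side")]); cv2.imwrite("pics/lift.png",cv2.resize(im,(800,300),interpolation=cv2.INTER_AREA))
```

```text
48 [ 0.5 -0.7  0.2]
38 [-0.3  0.1  0.3]
0.7334098309524287 55.85174962878227 [-1.3 -1.1  5.4]
lift 0.731233779671894 55.353951305150986 [-1.2 -0.9 -2.9] [-0.01  0.02 -0.04] 11.8333
```

View pics/lift.png

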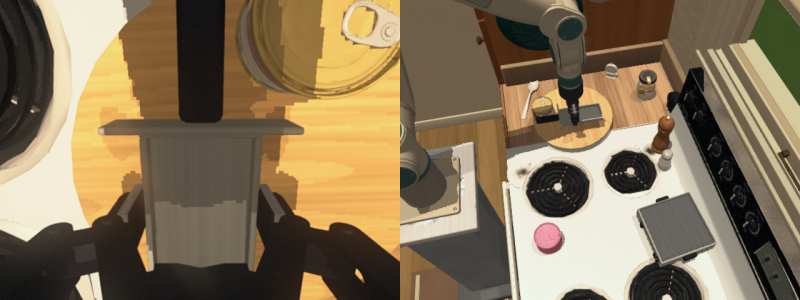

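The wrist picture shows the tray held level by its pan, with the tin still standing to the right of the handle. The side view agrees, so I'll carry it over and lower it.

Run:
```python
from h import *
bot.movel([499,133,140],150)
Y=np.pi/2+0.108; p=[516.7,-319.9]
bot.move_pose([*p,130],down(Y)); bot.wait(.1); f0=np.array(bot.read_force())
bot.movel([*p,20],120)
for z in (15,13,12,11,10,9):
    bot.movel([*p,z],40); f=np.array(bot.read_force())-f0; print(z,f.round(1))
    if f[2]>3: break
bot.open_gripper(); bot.wait(.3); print((np.array(bot.read_force())-f0).round(1),bot.read_finger_force(),np.round(bot.read_tool_pos(),1))
bot.movel([*p,100],150)
print(bot.read_clock())
g=["griddle","drip_tray","tray_handle"]
look("w1",[500,-275,260],Y,g); look("w2",[500,-365,260],Y,g)
cv2.imwrite("pics/top1.png",bot.snapshot("top"))
a=np.hstack([cv2.imread(f"pics/{k}.png") for k in ("w1","w2")])
cv2.imwrite("pics/W.png",cv2.resize(a,(800,300),interpolation=cv2.INTER_AREA)); print(bot.read_clock())
```

```text
15 [-0.5  0.6  1.3]
13 [ 0.1 -0.1  1.4]
12 [-0.4  0.1  0.7]
11 [ 0.2 -0.2  0.2]
10 [-0.8  0.7  0.9]
9 [-1.7  2.3  8.8]
[0.  0.2 3.5] 0.0 [ 516.7 -319.9    8.9]
18.25
w1 griddle [([275.5, 380.8], 0.96)]
w1 drip_tray [([269.6, 218.4], 0.92)]
w1 tray_handle [([269.8, 215.6], 0.87)]
w2 griddle [([361.7, 382.3], 0.61)]
w2 drip_tray [([361.2, 222.4], 0.58)]
w2 tray_handle [([363.3, 224.0], 0.97)]
20.2583
```

View pics/W.png

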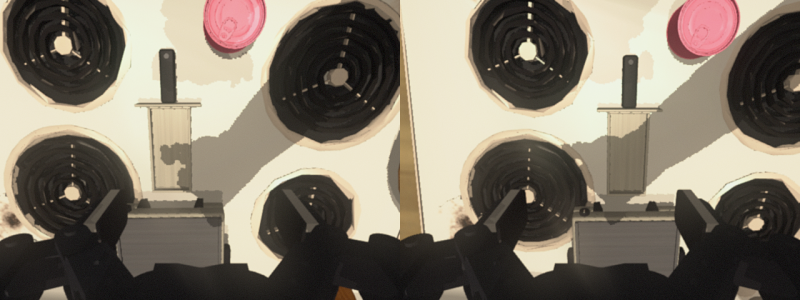

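The tray lies on the cooktop in front of the slot and looks aligned. The pink tin is well clear of the handle. I'll crop to measure tray against griddle.

Run:
```python
from h import *
def crop(k,x0,x1,y0,y1,s):
    c=cv2.resize(cv2.imread(f"pics/{k}.png")[y0:y1,x0:x1],None,fx=s,fy=s,interpolation=cv2.INTER_CUBIC)
    for v in range((x0+19)//20*20,x1,20): cv2.line(c,((v-x0)*s,0),((v-x0)*s,6),(0,0,255),1);cv2.putText(c,str(v),((v-x0)*s,16),0,.35,(0,0,255))
    for v in range((y0+19)//20*20,y1,20): cv2.line(c,(0,(v-y0)*s),(6,(v-y0)*s),(0,0,255),1);cv2.putText(c,str(v),(8,(v-y0)*s+4),0,.35,(0,0,255))
    return c
cv2.imwrite("pics/W2.png",np.hstack([crop("w1",180,380,70,360,2),crop("w2",270,470,70,360,2)]))
```

```text
(no output)
```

View pics/W2.png

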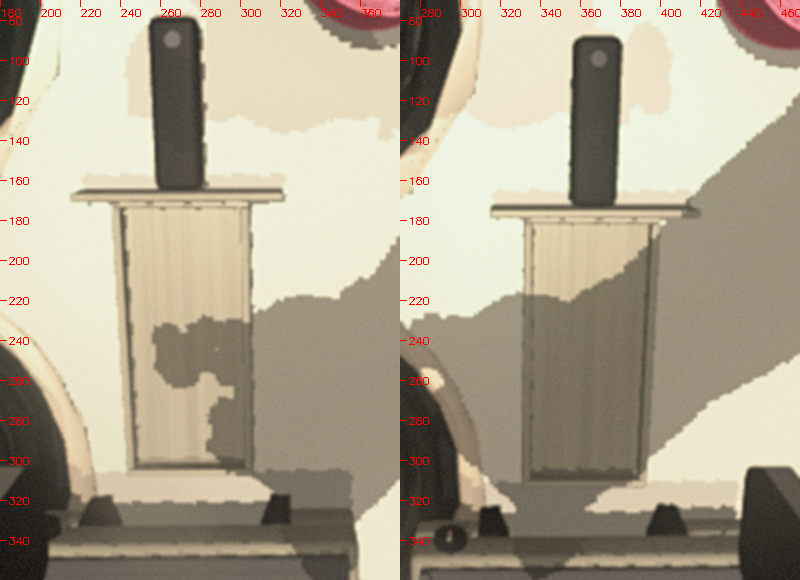

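In W2 the black feet at the slot mouth sit at w1 x≈226–237 and 314–325 and at w2 x≈311–320 and 398–409. The tray is nearly centred between them. I'll triangulate these.

Run:
```python
from h import *
F={"fLo":((226,318),(311.5,323)),"fLi":((237.5,318),(320,323)),"fRi":((314,317),(398.5,322)),"fRo":((325,317),(409,322)),
"nL":((245,305),(331.5,311)),"nR":((306,305),(393,311)),"rL":((237,172),(331.5,180.5)),"rR":((305.5,172),(399.5,180.5)),
"hL":((255,80),(356.5,89)),"hR":((280,80),(380.5,89)),"gL":((205,346),(280,346.5))}
P={}
for n,(a,b) in F.items():
    p=P[n]=tri([ray(cam("w1"),a),ray(cam("w2"),b)]); print(n,p.round(1),np.round(proj(cam("w1"),p)-a,1))
ang=lambda v:np.degrees(np.arctan2(v[1],v[0])).round(2)
print("feet",ang(P["fRo"]-P["fLo"])-90,ang(P["fRi"]-P["fLi"])-90,np.linalg.norm(P["fRo"]-P["fLo"]),np.linalg.norm(P["fRi"]-P["fLi"]))
print("tray yaw",ang(P["nL"]+P["nR"]-P["rL"]-P["rR"]),ang(P["nL"]+P["nR"]-P["hL"]-P["hR"]), "ctr",((P["nL"]+P["nR"]+P["rL"]+P["rR"])/4).round(1),"hend",((P["hL"]+P["hR"])/2).round(1))
# griddle box fit: x,y,yaw with top corners
from scipy.optimize import least_squares
t=bot.camera_info("top"); s=bot.camera_info("side")
L=[(t,(389,150),(85,85,60)),(t,(463,143),(85,-85,60)),(t,(470,208),(-85,-85,60)),(t,(397,220),(-85,85,60)),
(s,(381,342),(-85,85,60)),(s,(463,309),(85,85,60)),(s,(503,381),(85,-85,60)),(s,(422,417),(-85,-85,60)),
(cam("g1"),(186,304),(-85,-85,60)),(cam("g1"),(373,283),(-85,85,60)),(cam("g2"),(296,319),(-85,-85,60)),(cam("g2"),(481,303),(-85,85,60)),
(cam("w1"),(205,346),(-85,-85,60)),(cam("w1"),(357.5,342),(-85,85,60)),(cam("w2"),(280,346.5),(-85,-85,60))]
def res(v):
    Rz=R.from_euler("z",v[2]).as_matrix(); return np.concatenate([proj(c,Rz@np.array(q,float)+[v[0],v[1],0])-px for c,px,q in L])
o=least_squares(res,[715,-300,.11],loss="soft_l1",x_scale=[10,10,.05]); v=o.x; print(v.round(3),res(v).reshape(-1,2).round(1).tolist())
print("mouth",v[:2]-85*np.array([np.cos(v[2]),np.sin(v[2])]))
```

```text
fLo [ 632.6 -358.6    6.2] [-0.  0.]
fLi [ 638.4 -348.9   -7.1] [-0.   0.1]
fRi [ 621.3 -267.     6.6] [ 0.  -0.1]
fRo [ 620.9 -255.5    4.9] [ 0.  -0.1]
nL [ 614.9 -339.3    8.5] [-0.   0.3]
nR [ 605.4 -276.8   14.1] [-0.   0.2]
rL [ 479.9 -354.9    5.4] [-0.   0.4]
rR [ 472.7 -290.4    7.1] [-0.   0.3]
hL [ 396.5 -342.4    9.8] [ 0.  -0.3]
hR [ 394.  -320.7    7.2] [ 0.  -0.3]
gL [ 696.2 -391.9  -42.4] [ 0.2 -1.6]
feet 6.430000000000007 11.799999999999997 103.78956015269871 84.75230744536056
tray yaw 6.24 6.24 ctr [ 543.2 -315.4    8.8] hend [ 395.2 -331.5    8.5]
[ 7.12347e+02 -2.96665e+02  1.04000e-01] [[-0.2, -3.1], [-2.4, -3.0], [1.8, 2.2], [1.1, -2.5], [-3.1, -11.6], [-0.5, -5.6], [4.2, 7.1], [-5.7, 3.2], [-3.0, -3.2], [5.1, -1.3], [-0.1, 1.8], [8.5, -0.3], [-26.7, -0.2], [5.8, 4.1], [-3.8, 4.7]]
mouth [ 627.80466153 -305.47579285]
```

Tray yaw is 6.24° and the griddle is about 6.4–6.8°, with a lateral offset of about 1 mm or less. About 155 mm of travel remains. Next I grip the handle and push, watching the force.

Run:
```python
from h import *
a=np.radians(6.24); Y=np.pi/2+a; h=np.array([421.1,-329.5])
bot.move_pose([*h,90],down(Y)); bot.wait(.1); f0=np.array(bot.read_force())
bot.movel([*h,17],100); print((np.array(bot.read_force())-f0).round(1))
bot.grab(40); print(bot.read_width(),bot.read_finger_force(),(np.array(bot.read_force())-f0).round(1),bot.read_clock())
b=np.radians(6.4); u=np.array([np.cos(b),np.sin(b)])
for s in (40,70,90,110,125,140,148,152,155,157,159,161,163):
    bot.movel([*(h+s*u),17],80 if s<150 else 30); f=np.array(bot.read_force())-f0; print(s,f.round(1),round(bot.read_finger_force(),1))
    if f[:2]@u<-15 or np.linalg.norm(f)>30: break
print(bot.read_clock(),np.round(bot.read_tool_pos(),1))
im=np.hstack([bot.snapshot("wrist"),bot.snapshot("top")]); cv2.imwrite("pics/in.png",cv2.resize(im,(800,300),interpolation=cv2.INTER_AREA))
```

```text
[-0.3  0.2  0.2]
0.24202851683545898 45.60192167758942 [-0.5  1.1  2.8] 22.625
40 [-3.9 -0.3  3.6] 45.8
70 [-2.3 -0.1  4.6] 45.8
90 [-4.2  0.2  6.1] 45.9
110 [-2.8  0.3  5.3] 45.9
125 [-3.7  1.1  5. ] 46.0
140 [-3.5  0.3  5.4] 45.9
148 [-6.1  0.1  7.9] 46.1
152 [-7.8 -0.   8.2] 46.3
155 [-8.8 -1.3  8.3] 46.4
157 [-8.1  0.1  9.4] 46.4
159 [-9.9 -0.8  8.9] 46.4
161 [-13.2  -0.   11.7] 46.8
163 [-16.4  -1.7  14.1] 47.0
27.0667 [ 576.6 -312.2   17. ]
```

View pics/in.png

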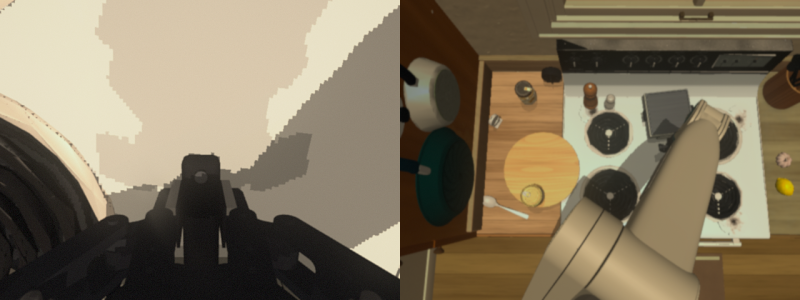

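The tin still stands on the turntable. Resistance is building and the TCP lags its target, so the tray is near home. I'll push a bit more while reading the actual position.

Run:
```python
from h import *
h=np.array([421.1,-329.5]); b=np.radians(6.4); u=np.array([np.cos(b),np.sin(b)])
for s in (166,169,172,176):
    bot.movel([*(h+s*u),17],30); bot.wait(.15); f=np.array(bot.read_force()); p=np.array(bot.read_tool_pos()); print(s,f.round(1),p.round(1),((p[:2]-h)@u).round(1))
    if f[:2]@u<-30: break
bot.open_gripper(); bot.wait(.2); p=np.array(bot.read_tool_pos()); print(p.round(1),bot.read_clock())
q=h+150*u
bot.movel([*q,17],60); bot.movel([*q,110],150)
look("f1",[470,-275,260],np.pi/2+.11,["griddle"]); look("f2",[470,-365,260],np.pi/2+.11,["griddle"]); print(bot.read_clock())
a=np.hstack([cv2.imread(f"pics/{k}.png")[120:420,180:490] for k in ("f1","f2")]); cv2.imwrite("pics/F.png",cv2.resize(a,(800,387)))
```

```text
166 [-20.6  -5.1  14.9] [ 577.2 -312.3   16.6] 157.1
169 [-24.3  -6.7  16.5] [ 578.  -312.2   16.1] 157.9
172 [-28.1  -7.2  17.1] [ 579.1 -312.    15.6] 159.0
176 [-33.   -8.9  18.7] [ 580.4 -311.9   15.1] 160.3
[ 596.1 -309.8   17. ] 29.6417
f1 griddle [([269.2, 394.0], 0.62)]
f2 griddle [([361.4, 393.6], 0.77)]
32.8083
```

View pics/F.png

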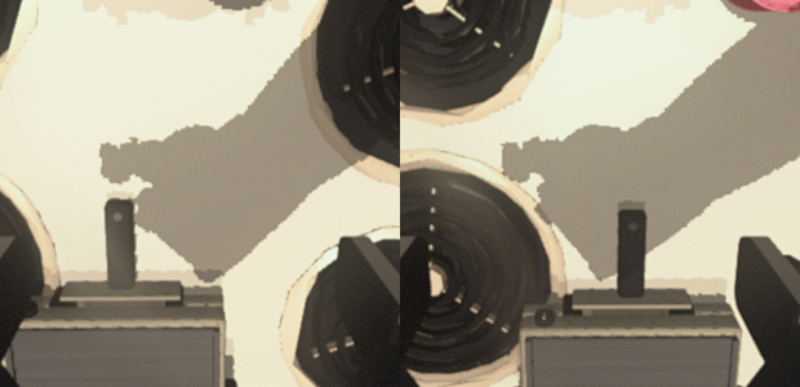

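Run:
```python
from h import *
P=[tri([ray(cam("f1"),a),ray(cam("f2"),b)]) for a,b in (((262.2,275),(349,282.8)),((283.1,275),(369.9,282.8)))]
m=(P[0]+P[1])/2; b=np.radians(6.4); u=np.array([np.cos(b),np.sin(b)]); print(m.round(1),"travel",(m[:2]-[395.2,-331.5])@u)
a=np.vstack([cv2.resize(cv2.imread(f"pics/{k}.png")[325:385,x:x+160],None,fx=5,fy=5,interpolation=cv2.INTER_CUBIC) for k,x in (("f1",190),("f2",275))]); cv2.imwrite("pics/F3.png",a)
```

```text
[ 551.7 -313.8    4.7] travel 157.52277822311638
```

View pics/F3.png

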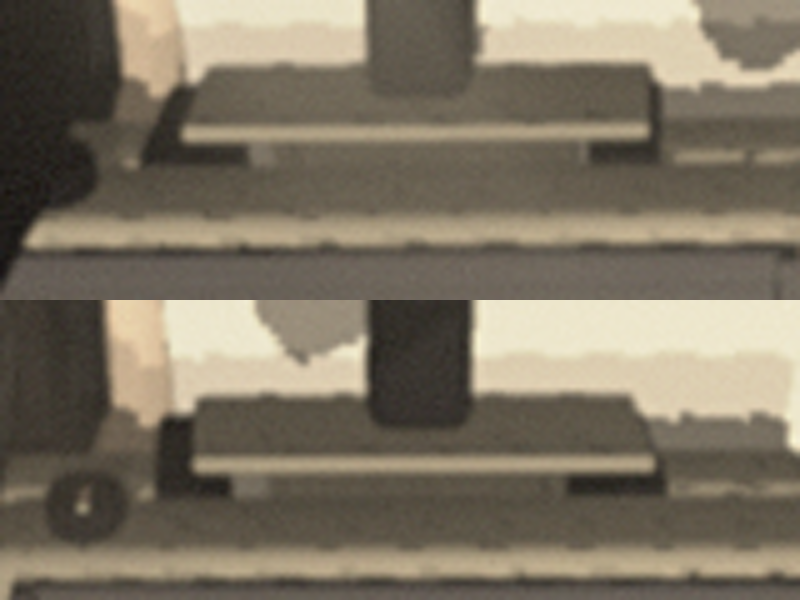

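The plate sits parallel to the face, but the visible strip suggests a gap of roughly 3 mm. I'll push the handle's end with shut fingers to seat it.

Run:
```python
from h import *
m=np.array([551.7,-313.8]); b=np.radians(6.4); u=np.array([np.cos(b),np.sin(b)]); Y=np.pi/2+b
p=m-35*u; bot.move_pose([*p,90],down(Y)); bot.grab(40); bot.wait(.1); f0=np.array(bot.read_force())
bot.movel([*p,19],120)
for s in range(-18,16,2):
    bot.movel([*(m+s*u),19],40); bot.wait(.05); f=np.array(bot.read_force())-f0; x=np.array(bot.read_tool_pos()); print(s,f.round(1),((x[:2]-m)@u).round(1),x[2].round(1))
    if f[:2]@u<-32: break
p=m-35*u; bot.movel([*p,19],100); bot.movel([*p,110],150); 
look("k1",[470,-275,260],Y,[]); print(bot.read_clock())
a=np.vstack([cv2.resize(cv2.imread(f"pics/{k}.png")[325:385,190:350],None,fx=5,fy=5,interpolation=cv2.INTER_CUBIC) for k in ("f1","k1")]); cv2.imwrite("pics/K.png",a)
```

```text
-18 [-0.6 -0.5 -0.8] -18.0 18.9
-16 [-0.3  0.1 -1.4] -16.1 19.0
-14 [-0.8  0.2 -0.5] -14.0 19.0
-12 [-3.3 -0.9  1. ] -13.0 18.8
-10 [-7.6 -2.2  2.5] -12.9 18.3
-8 [-11.4  -4.1   3. ] -12.9 17.8
-6 [-15.5  -4.6   3.5] -12.8 17.3
-4 [-19.   -6.3   3.6] -12.7 16.8
-2 [-21.9  -6.7   3.4] -12.7 16.4
0 [-25.2  -8.6   4.2] -12.6 15.9
2 [-28.6 -10.3   5.2] -12.6 15.4
4 [-33.  -10.5   7. ] -12.5 15.1
41.3417
```

View pics/K.png

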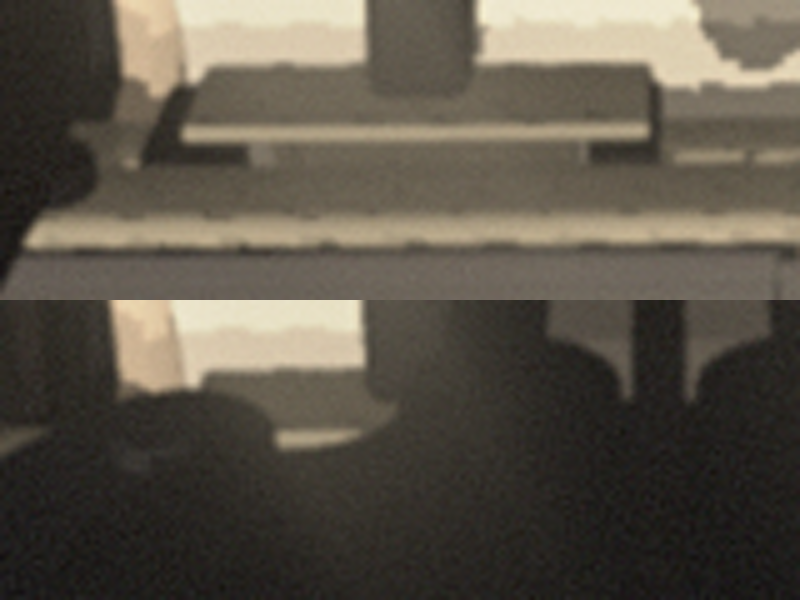

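The tray stopped dead against 33 N with no travel, so it is home. The gripper is clear, so I'm handing in.

```bash
python3 -c "
from cell import bot
print(bot.sign_off(), bot.read_clock())"
```

```text
the job is handed in; nothing more can be done
the job is handed in; nothing more can be done
```

I handed the job in with the tray in the slot, nose first: it didn't move under a 33 N push, so I took it as home, though an earlier picture suggested a gap of about 3 mm (5 mm allowed); the tin was last seen standing on the turntable, and I have no verdict back.

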